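# Show the amber ball over the light panel

### The job

Lift the black square dish with the loose amber ball in it off its grey riser, carry it over the glowing light panel and, in the air, turn it a quarter turn so that its brass-edged side faces the same way as the brass strip on the panel's edge. Keep the dish level and the ball in the middle of it all the way, do not touch the ball, and do not disturb the white dish or the other things on the counter. Finish while still holding the dish, steady, over the middle of the panel about 15 cm above the counter: do not put it down.

Things in the scene. Friction and masses are not known exactly. Their poses are not given: they have to be found in the camera images.
- dish_center (a point): Centre (half-way up, on its upright axis) of the loose black square dish: 62 x 62 mm outside, 28 mm high, flat upright sides, about 130 g. It stands centred on its riser, so this point starts 59 mm above the counter. z is up; x points to its brass-edged side: at the start roughly to the robot's left (+y), 67 to 113 degrees counter-clockwise of the panel's x.
- riser: Grey block 44 x 44 mm, 45 mm high, fixed to the counter, that carries the black dish, its sides parallel to the dish's; origin under its centre. The black and the white dish may swap places.
- dish_mark (a point): Middle of the dish's brass-edged side, 31 mm from its axis along its x and half-way up; a brass band covers that side and the rim above it.
- ball_center (a point): Centre of the loose orange ball, 20 mm across, 11 g, in the black dish, 25 mm above the dish's underside (7 mm of it above the rim). It lies in a round well 51 mm across with a hollow floor: lowest in the middle, rising at 8 degrees to radius 9 mm, then at 18 degrees to an upright wall, so it rolls back to the middle when the dish is level and still. Its axes mean nothing.
- panel_center (a point): Middle of the top of the glowing yellow light panel, a fixed white-framed square 200 x 200 mm, 12 mm high, lying on the counter, its top free; x points to the edge with the brass strip (roughly away from the robot), z up.
- panel_strip (a point): Middle of the brass strip (190 mm long, 10 mm wide) along one edge of the panel, 93 mm from its middle along its x.
- dish_b_center (a point): Centre of the white square dish with a green ball, the same size as the black one, without brass, on a riser of the same size: to be left alone.
- rock_sand: Loose sandy rock, about 93 x 72 x 50 mm; origin under its centre. Leave alone.
- rock_dark: Loose near-black rock, about 75 x 65 x 63 mm; origin under its centre. Leave alone.
- rock_rose: Loose pink rock, about 72 x 49 x 42 mm; origin under its centre. Leave alone.
- ammonite: Loose brown coiled fossil disc, 76 mm across, 17 mm high; origin under its centre. Leave alone.
- loupe: Loose black and steel loupe, about 70 x 34 x 27 mm; origin under its lens. Leave alone.
Not all that is in view belongs to the job. Leave any blue or turquoise look-alike of the part that bears dish_center alone.

How it is judged:
By the outcome, as a careful person would: the job done as asked, in the order asked, and still so for the second after the job is handed in, while the arm keeps its last pose, push and grip.
It also fails if it takes over 48 s, if anything falls off the work surface, if the arm or the gripper's body presses on something with over 40 N, if the wrist force passes 120 N, or if a joint passes its speed limit or range.

### The arm

A 6-joint arm with a two-finger parallel gripper is mounted at the origin on the work surface. World frame = base frame: x ahead of the robot, y to its left, z up, the work surface at z = 0. Lengths are in m, angles in degrees, forces in N, time in s.
With the tool pointing down it reaches from about 0.2 to 0.875 m from the base axis. Payload 3.4 kg.
Tool frame: the origin (TCP) lies at the very end of the fingers, on their centre line; the grasp point (between the pads) lies 19 mm behind it; y points along the fingers, z is the direction in which the jaws open and shut, and the axes are right-handed (so a half turn about y gives the same grasp; the last joint's range is limited). The gripper opens to 94 mm and grips with 3 to 60 N. Pads are 16 mm wide; open, the fingers measure 119 mm over their backs; the gripper's body (75 mm by 177 mm) begins 78 mm behind the grasp point.
Start: joints at [-76.604, 15.808, 86.224, -0, 77.962, -6.933], TCP at [0.2, -0.539, 0.205] pointing down, gripper open.
Joint ranges: [-165.64, 165.64], [-43.16, 119.46], [12.63, 154.43], [-67.54, 247.53], [6.08, 155.33], [-154.97, 154.97]. Speed limits (degrees/s): [147.25, 147.25, 180, 180, 180, 180].

### API

Orientations are given as a 3x3 rotation matrix whose columns are the frame's x, y, z axes.
In Python, from plant import r, read_camera, order gives the robot as it stands.
- The arm moves only by the tool carry_out, never from a script. Its argument "increments" is a list that holds one entry, the list of rows, each a list of 7 numbers: the turn, a rotation vector about the tool's x, y, z in rad, then the shift along the tool's x, y, z in m, then the opening in per cent of the stroke, from 0 (shut) to 100 (fully open). A call has 1 to 10 rows; each row is the pose to reach, as a shift and turn from the pose commanded when the call began, along the tool's axes at that moment; what a row does not reach only later rows make up. A row lasts 1/8 s, in which the tool goes at most 62.5 mm and 10.7 degrees, less where a joint would pass 70% of its speed; a pose out of reach is approached as far as the arm can. A call with a gripper value outside its range is refused whole. The fingers move at their own pace and stop on an object; "grip_force" is the grip in N (left out, the last holds). Time passes only in rows, so rows that repeat a pose let the fingers close. It gives the time, the measured TCP pose, the force and the opening at its end, in the units of the state.
- r.read_state(): the state, without advancing time (a new reading comes with each control period).
- read_camera(name): name is "scene" or "top" or "wrist"; returns a dict with "pixels" (400x640x3 uint8, red, green, blue), "fx", "fy", "cx", "cy" (pixels), "R" (3x3) and "t" (3): a world point X has camera coordinates R X + t; the wrist camera has in their place "tool_from_camera" (4x4, takes a point from camera to tool coordinates, whose origin is the TCP and whose axes are the tool frame's). Camera axes: x right, y down, z forward; pixel columns grow to the right and rows downward; lengths in m; the calibration is good to about 2 mm. A picture is of the moment at which its call begins: read the wrist's pose just before it. There is no depth.
- order.close_job(): hands the job in, once; it reports no verdict.
The state is a dict: "time_s": time; "q": joint angles; "dq": joint speeds; "effort": joint torques, N m; "tool_pos": TCP position; "tool_rot": TCP orientation; "ft_force": force on the tool from outside, world axes, zero at the start; "moment": the same for the moment, N m; "finger_gap": finger opening in m.
Only numpy, scipy, OpenCV 4.12 (cv2) and the standard library are available. Lean on these libraries where they do the work, as an engineer would, in place of code of your own. Each camera call takes 0.05 s, during which the arm holds its last target.

## Working session

There is one attempt and no reset: what is moved stays moved. The work goes in short steps, Python scripts to look and compute and a tool call to move; the robot and the scene stay as the last step left them, time stands still between calls to the robot, and variables do not carry over. Pictures are saved under pics/ and viewed, and the job is handed in when it is done.

Besides the shell and the picture viewer there is one more tool, called after "Call:" by a JSON object that holds its "api" and its "payload", one argument or row to a line. carry_out: Moves the arm, as the interface text tells. Its arguments: {"type":"object","properties":{"increments":{"type":"array"},"grip_force":{"type":"number"}},"required":["increments"]}

```bash
ls; mkdir -p pics; python3 - <<'E'
from plant import r, read_camera, order
import cv2,numpy as np,json
s=r.read_state()
for k in s: print(k,np.round(s[k],4).tolist())
for n in ("scene","top","wrist"):
    c=read_camera(n); cv2.imwrite(f"pics/{n}0.png",c["pixels"][:,:,::-1])
    print(n,{k:np.round(v,4).tolist() for k,v in c.items() if k!="pixels"})
E
```

```text
pics
time_s 0.0
q [-76.6052, 15.8471, 86.2947, 0.0007, 77.9622, -6.9323]
dq [0.0036, -0.0028, 0.0293, -0.0124, -0.0344, 0.0001]
effort [-0.0007, -40.4579, -23.7229, 0.0703, 0.0347, -0.0001]
tool_pos [0.1996, -0.5386, 0.2046]
tool_rot [[-0.9377, -0.0004, 0.3474], [-0.3474, 0.0018, -0.9377], [-0.0002, -1.0, -0.0018]]
ft_force [0.0653, -0.2302, 0.8377]
moment [-0.0627, 0.006, 0.0112]
finger_gap 0.0943
scene {'fx': 377.1612, 'fy': 377.1612, 'cx': 319.034, 'cy': 194.5417, 'R': [[0.7234, 0.6904, -0.0036], [0.4174, -0.4415, -0.7942], [-0.5499, 0.573, -0.6076]], 't': [-0.4187, -0.1751, 1.2514]}
top {'fx': 464.7248, 'fy': 464.7248, 'cx': 319.4891, 'cy': 197.4795, 'R': [[-0.0138, -0.9999, 0.0048], [-0.9948, 0.0132, -0.1012], [0.1011, -0.0062, -0.9949]], 't': [-0.0184, 0.5482, 1.4531]}
wrist {'fx': 329.629, 'fy': 329.629, 'cx': 326.3268, 'cy': 196.1764, 'tool_from_camera': [[-0.0005, 0.96, 0.2801, -0.0818], [-0.0009, -0.2801, 0.96, -0.1795], [1.0, 0.0003, 0.001, -0.0003], [0.0, 0.0, 0.0, 1.0]]}
```

View pics/top0.png

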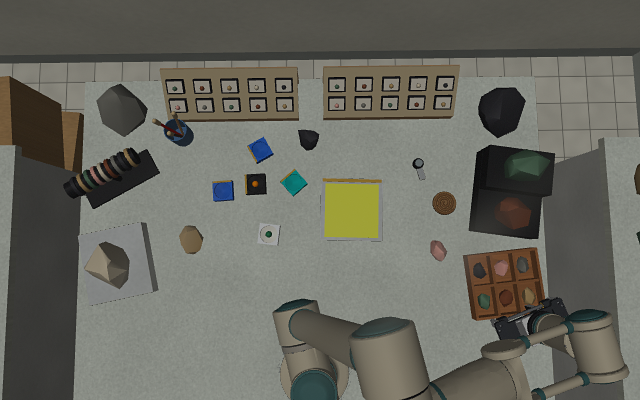

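View pics/scene0.png

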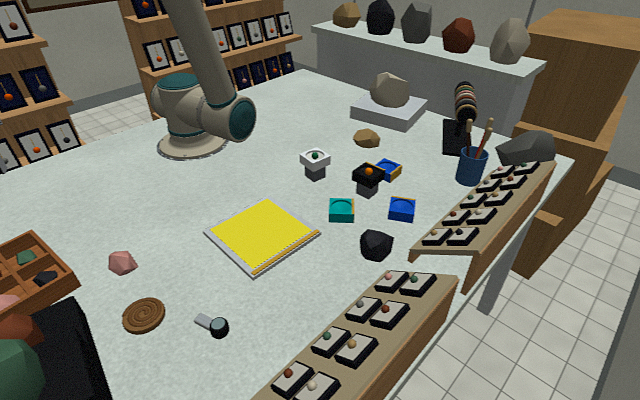

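View pics/wrist0.png

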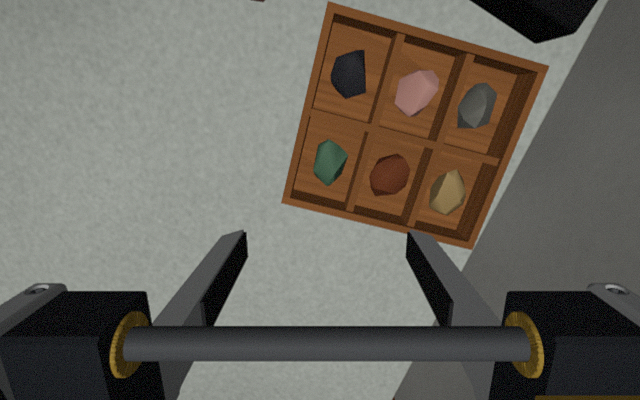

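The top view shows the black dish with the amber ball at about (256,184). The panel is at (352,210) with its strip on the upper edge, and the white dish is at (268,234). Blue and turquoise decoys surround the black dish. Next I'll zoom in and measure.

```bash
python3 - <<'E'
import cv2,numpy as np
a=cv2.imread("pics/top0.png")
cv2.imwrite("pics/topz.png",cv2.resize(a[125:255,200:390],None,fx=4,fy=4,interpolation=cv2.INTER_CUBIC))
a=cv2.imread("pics/scene0.png")
cv2.imwrite("pics/scz.png",cv2.resize(a[140:240,290:430],None,fx=5,fy=5,interpolation=cv2.INTER_CUBIC))
E
```

```text
(no output)
```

View pics/topz.png

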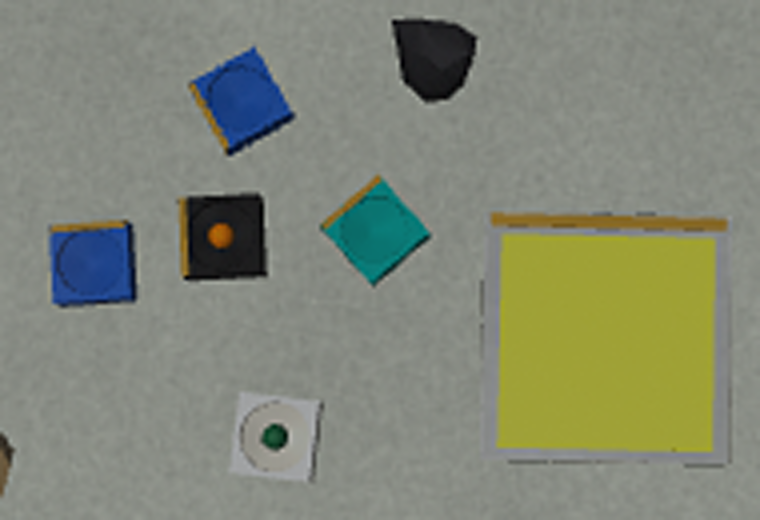

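View pics/scz.png

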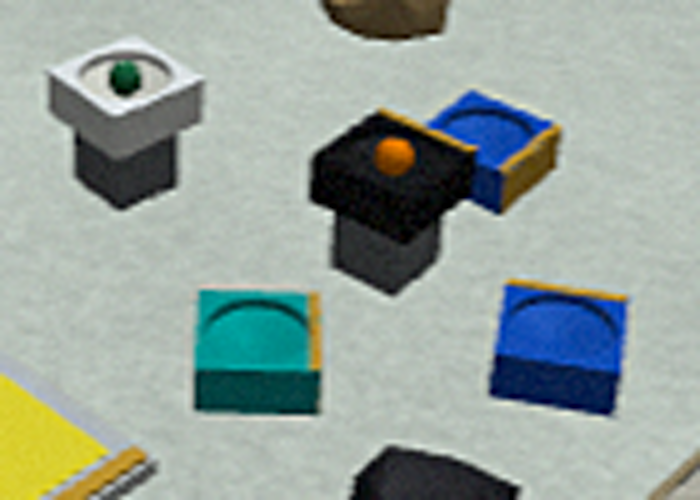

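```bash
cat > h.py <<'E'
import cv2,numpy as np
from plant import r, read_camera, order
def cam(name):
    s=r.read_state(); c=read_camera(name); K=(c["fx"],c["fy"],c["cx"],c["cy"])
    if name=="wrist":
        T=np.array(c["tool_from_camera"]);Rt=np.array(s["tool_rot"]);
        Rw=Rt@T[:3,:3]; o=Rt@T[:3,3]+np.array(s["tool_pos"])
    else:
        Rw=np.array(c["R"]).T; o=-Rw@np.array(c["t"])
    return c["pixels"],K,Rw,o,s
def ray(uv,z,C):
    uv=np.atleast_2d(uv).astype(float); _,K,Rw,o,_=C
    d=np.c_[(uv[:,0]-K[2])/K[0],(uv[:,1]-K[3])/K[1],np.ones(len(uv))]@Rw.T
    return o+d*((z-o[2])/d[:,2])[:,None]
def big(mask,near=None):
    cs,_=cv2.findContours(mask.astype(np.uint8),cv2.RETR_EXTERNAL,cv2.CHAIN_APPROX_NONE)
    return max(cs,key=cv2.contourArea)
def proj(X,C):
    _,K,Rw,o,_=C; p=(np.atleast_2d(X)-o)@Rw; return np.c_[K[0]*p[:,0]/p[:,2]+K[2],K[1]*p[:,1]/p[:,2]+K[3]]
def quad(cnt,z,C):
    P=ray(cnt[:,0,:],z,C)[:,:2].astype(np.float32)
    return cv2.minAreaRect(P*1000)
E
python3 - <<'E'
from h import *
for n in ("top","scene"):
    C=cam(n);im=C[0];hsv=cv2.cvtColor(im,cv2.COLOR_RGB2HSV);H,S,V=cv2.split(hsv)
    yel=(H>25)&(H<34)&(S>140)&(V>110)
    print(n,"cam",C[3].round(3),"panel",quad(big(yel),0.012,C))
    org=(H>5)&(H<19)&(S>170)&(V>120)
    nn,l,st,ce=cv2.connectedComponentsWithStats(org.astype(np.uint8))
    for i in range(1,nn):
        if st[i,4]>8: print("org",st[i],ce[i].round(1),ray(ce[i],0.070,C).round(4), ray(ce[i],0.012,C).round(4))
    if n=="top":
        m=((V<70)|((H>8)&(H<28)&(S>110))).astype(np.uint8); m[:170]=0;m[200:]=0;m[:,:240]=0;m[:,273:]=0
        q=quad(big(m),0.073,C);print("dish",q)
        m2=((H>8)&(H<28)&(S>110)).astype(np.uint8);m2[:170]=0;m2[200:]=0;m2[:,:240]=0;m2[:,250:]=0
        P=ray(np.argwhere(m2)[:,::-1],0.073,C);print("brass",P.mean(0))
        print("line",cv2.fitLine((P[:,:2]*1000).astype(np.float32),cv2.DIST_L2,0,.01,.01).ravel())
E
```

```text
top cam [ 0.398 -0.017  1.501] panel ((507.064453125, -126.48141479492188), (167.49913024902344, 170.21241760253906), 88.4915542602539)
org [252 181   5   6  21] [254.4 183.2] [[0.5907 0.1757 0.07  ]] [[0.5985 0.1834 0.012 ]]
dish ((588.1044311523438, 171.99571228027344), (62.96083450317383, 64.84039306640625), 0.13795149326324463)
brass [0.58907836 0.20282998 0.073     ]
line [9.9997699e-01 6.7854607e-03 5.8907837e+02 2.0282997e+02]
scene cam [ 1.064 -0.505  0.62 ] panel ((506.7802429199219, -126.13801574707031), (171.43641662597656, 171.90289306640625), 87.70893859863281)
org [143   2   5   3  12] [145.1   2.9] [[-1.9121  0.7957  0.07  ]] [[-2.2261  0.9329  0.012 ]]
org [157  56   5   3  10] [158.7  57.4] [[-0.6848  0.2573  0.07  ]] [[-0.8693  0.3378  0.012 ]]
org [ 4 94  8  3 21] [ 7.7 95. ] [[-0.6854 -0.339   0.07  ]] [[-0.87   -0.3214  0.012 ]]
org [ 33 147   7   4  19] [ 36.2 148.5] [[-0.1734 -0.3873  0.07  ]] [[-0.304  -0.3748  0.012 ]]
org [366 168   7   5  29] [368.9 169.8] [[0.5879 0.1801 0.07  ]] [[0.5377 0.2524 0.012 ]]
org [  6 230  66  42 138] [ 41.6 246.6] [[ 0.276  -0.5022  0.07  ]] [[ 0.1928 -0.5018  0.012 ]]
org [ 25 261   8   5  12] [ 28.7 262.8] [[ 0.3068 -0.5336  0.07  ]] [[ 0.2269 -0.5366  0.012 ]]
org [ 45 267   7   4   9] [ 48.3 268.7] [[ 0.3511 -0.5121  0.07  ]] [[ 0.2759 -0.5128  0.012 ]]
org [  9 269   9   5  13] [ 12.9 270.6] [[ 0.3073 -0.5603  0.07  ]] [[ 0.2275 -0.5661  0.012 ]]
org [ 56 268   4   6  10] [ 57.9 270.7] [[ 0.37   -0.5012  0.07  ]] [[ 0.2967 -0.5007  0.012 ]]
```

Call:
{"api": "carry_out", "payload": {
  "increments": [
    [[0,-0.06,0,-0.03,0,-0.026,100],[0,-0.12,0,-0.07,0,-0.06,100],[0,-0.2,0,-0.11,0,-0.095,100],[0,-0.28,0,-0.15,0,-0.13,100],[0,-0.36,0,-0.19,0,-0.165,100],[0,-0.44,0,-0.23,0,-0.2,100],[0,-0.52,0,-0.27,0,-0.235,100],[0,-0.6,0,-0.31,0,-0.27,100],[0,-0.68,0,-0.35,0,-0.305,100],[0,-0.76,0,-0.39,0,-0.34,100]]
  ]
}}

```text
time_s: 1.5
tool_pos: [0.448, -0.0833, 0.2056]
tool_rot: [[-0.438, 0.001, 0.899], [-0.899, -0.0, -0.438], [0.0, -1.0, 0.001]]
ft_force: [0.6, 0.1, 0.1]
finger_gap: 0.0939
```

Call:
{"api": "carry_out", "payload": {
  "increments": [
    [[0,-0.06,0,-0.04,0,0.002,100],[0,-0.12,0,-0.08,0,0.004,100],[0,-0.18,0,-0.12,0,0.006,100],[0,-0.24,0,-0.16,0,0.008,100],[0,-0.3,0,-0.2,0,0.01,100],[0,-0.36,0,-0.24,0,0.011,100],[0,-0.42,0,-0.27,0.003,0.012,100],[0,-0.455,0,-0.29,0.005,0.013,100],[0,-0.455,0,-0.2955,0.005,0.013,100],[0,-0.455,0,-0.2955,0.005,0.013,100]]
  ]
}}

```text
time_s: 2.75
tool_pos: [0.5889, 0.1742, 0.2004]
tool_rot: [[-0.001, -0.0, 1.0], [-1.0, -0.001, -0.001], [0.001, -1.0, -0.0]]
ft_force: [0.2, 0.3, -1.7]
finger_gap: 0.0939
```

```bash
python3 - <<'E'
from h import *
C=cam("wrist");cv2.imwrite("pics/w1.png",C[0][:,:,::-1])
print(C[4]["tool_pos"],C[4]["tool_rot"],C[4]["q"],C[4]["time_s"])
E
```

```text
[0.58892135 0.17420203 0.20038418] [[-1.47716718e-03 -4.69667747e-04  9.99998799e-01]
 [-9.99998654e-01 -7.13249148e-04 -1.47750196e-03]
 [ 7.13942226e-04 -9.99999635e-01 -4.68613527e-04]] [ 1.00124578e+01  1.93659018e+01  8.17072157e+01 -3.62356722e-02
  7.89604900e+01  1.01040519e+01] 2.75
```

View pics/w1.png

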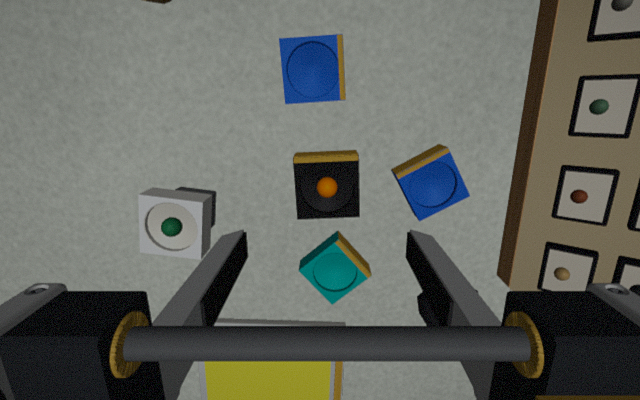

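The wrist view shows the black dish at about (327,186), with its brass edge toward the image top (+y), and the ball centred at (327,187).

```bash
python3 - <<'E'
from h import *
C=cam("wrist");im=C[0];H,S,V=cv2.split(cv2.cvtColor(im,cv2.COLOR_RGB2HSV))
x0,y0,x1,y1=285,140,368,228
R=np.zeros_like(V,bool);R[y0:y1,x0:x1]=1
org=R&(H>5)&(H<17)&(S>180)&(V>110); 
c=big(org);m=cv2.moments(c);ce=(m['m10']/m['m00'],m['m01']/m['m00']);print("ball px",ce,cv2.minEnclosingCircle(c),ray(ce,0.070,C))
m=R&((V<75)|((H>10)&(H<30)&(S>120)))
m=cv2.morphologyEx(m.astype(np.uint8),cv2.MORPH_OPEN,np.ones((3,3)))
c=big(m);q=quad(c,0.073,C);print(q,cv2.minAreaRect(c)); print(cv2.approxPolyDP(c,4,True)[:,0].tolist())
# side edges: left/right by row, front
P={}
L=[];Rr=[]
for y in range(164,212):
    xs=np.flatnonzero(m[y]); L.append((xs[0]-.5,y));Rr.append((xs[-1]+.5,y))
B=[(x,np.flatnonzero(m[:,x])[-1]+.5) for x in range(302,353)]
br=R&(H>10)&(H<30)&(S>120)
T=[(x,np.flatnonzero(br[:,x])[-1]+.5) for x in range(302,353)]
T2=[(x,np.flatnonzero(br[:,x])[0]-.5) for x in range(302,353)]
for n,e,z in(("L",L,.073),("R",Rr,.073),("B",B,.073),("brassin",T,.073),("brassout",T2,.073)):
    P=ray(np.array(e),z,C)[:,:2]*1000
    f=cv2.fitLine(P.astype(np.float32),cv2.DIST_HUBER,0,.01,.01).ravel(); print(n,f,np.degrees(np.arctan2(f[1],f[0])))
a=im[y0-5:y1+5,x0-5:x1+5];cv2.imwrite("pics/w1z.png",cv2.resize(a[:,:,::-1],None,fx=6,fy=6,interpolation=cv2.INTER_NEAREST))
E
```

```text
ball px (326.9322709163347, 186.4867197875166) ((326.8870849609375, 186.33871459960938), 9.493659019470215) [[0.58935001 0.17488669 0.07      ]]
((589.0078125, 177.17779541015625), (61.32753372192383, 65.59323120117188), 2.4718003273010254) ((326.673583984375, 183.99246215820312), (66.24176788330078, 64.59115600585938), 87.51044464111328)
[[355, 150], [295, 154], [298, 218], [359, 215]]
L [ 4.2512313e-02 -9.9909592e-01  5.5846167e+02  1.7453702e+02] -87.563484
R [ 2.6131472e-02 -9.9965852e-01  6.1970526e+02  1.7607103e+02] -88.5026
B [9.9940640e-01 3.4451582e-02 5.8740051e+02 1.4429135e+02] 1.9743208
brassin [ 4.3590519e-01 -8.9999259e-01  5.8548413e+02  1.7802458e+02] -64.15709
brassout [9.9910468e-01 4.2306412e-02 5.8942938e+02 2.1010674e+02] 2.4247024
```

View pics/w1z.png

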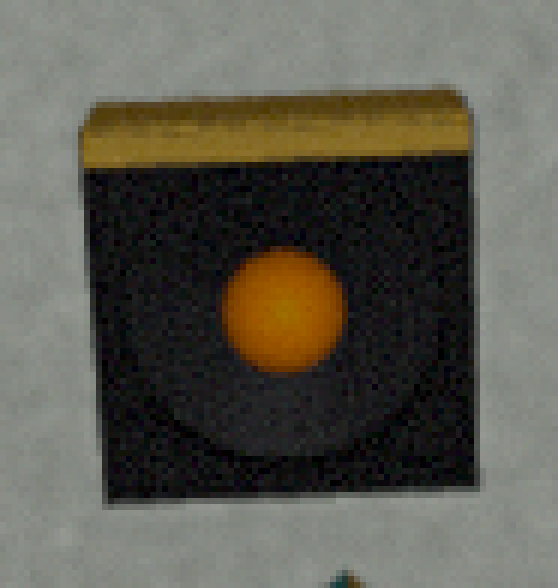

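Call:
{"api": "carry_out", "payload": {
  "increments": [
    [[0,-0.01,0,0,0.01,0,100],[0,-0.02,0,0,0.03,0,100],[0,-0.03,0,-0.001,0.055,0.0005,100],[0,-0.038,0,-0.001,0.08,0.0005,100],[0,-0.038,0,-0.001,0.105,0.0005,100],[0,-0.038,0,-0.001,0.13,0.0005,100],[0,-0.038,0,-0.001,0.145,0.0005,100],[0,-0.038,0,-0.001,0.155,0.0005,100],[0,-0.038,0,-0.001,0.16,0.0005,100],[0,-0.038,0,-0.001,0.16,0.0005,100]]
  ]
}}

```text
time_s: 4.1
tool_pos: [0.5898, 0.1757, 0.0406]
tool_rot: [[0.037, 0.0, 0.999], [-0.999, -0.0, 0.037], [0.0, -1.0, 0.0]]
ft_force: [-0.4, -0.6, -0.2]
finger_gap: 0.0943
```

```bash
python3 - <<'E'
from h import *
C=cam("wrist");cv2.imwrite("pics/w2.png",C[0][:,:,::-1])
s=C[4];print(s["tool_pos"],s["tool_rot"],s["ft_force"],s["time_s"])
C=cam("scene");cv2.imwrite("pics/s2.png",cv2.resize(C[0][100:240,270:430,::-1],None,fx=4,fy=4))
E
```

```text
[0.589845   0.17566291 0.04059829] [[ 3.69379834e-02  3.78905869e-04  9.99317488e-01]
 [-9.99317559e-01 -2.50451635e-05  3.69379955e-02]
 [ 3.90240932e-05 -9.99999928e-01  3.77722170e-04]] [-0.39721784 -0.62997299 -0.21725518] 4.1
```

View pics/w2.png

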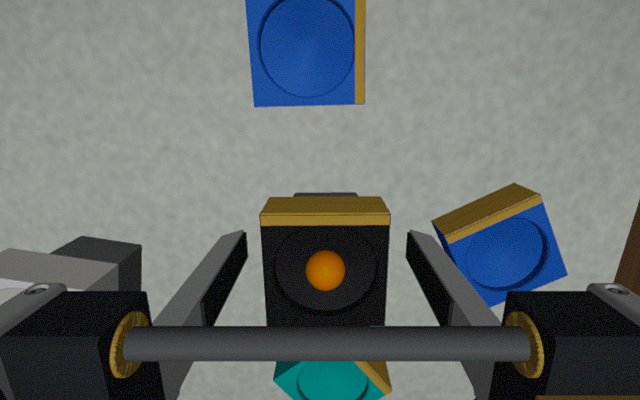

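View pics/s2.png

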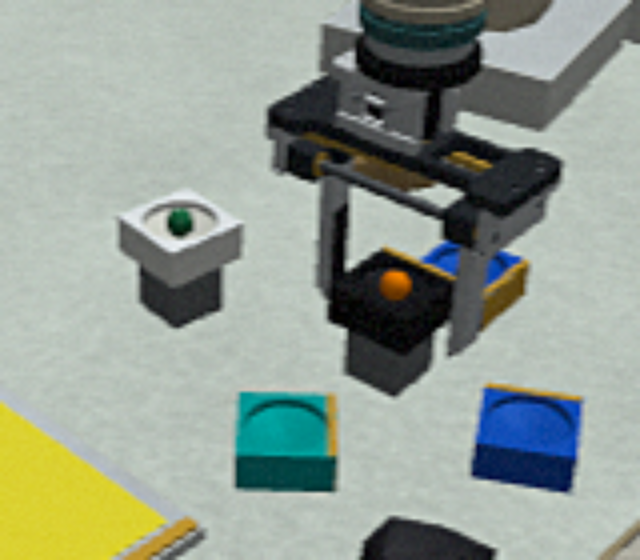

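The fingers now straddle the dish, and its edges look parallel to the tool. Before closing I'll check the centring.

```bash
python3 - <<'E'
from h import *
C=cam("wrist");im=C[0];H,S,V=cv2.split(cv2.cvtColor(im,cv2.COLOR_RGB2HSV))
s=C[4];Rt=np.array(s["tool_rot"]);p=np.array(s["tool_pos"])
R=np.zeros_like(V,bool);R[240:305,295:355]=1
c=big(R&(H>5)&(H<17)&(S>180)&(V>110));ce,rad=cv2.minEnclosingCircle(c)
print(ce,rad,(Rt.T@(ray(ce,.07,C)[0]-p)).round(4))
m=(V<75)
e=[];f=[]
for y in range(232,300,2):
    row=V[y].astype(int)
    xs=np.flatnonzero(row[250:400]<70)+250; xs=xs[(xs>252)&(xs<398)]
    e.append((xs[0]-.5,y)); f.append((xs[-1]+.5,y))
for n,k in (("L",e),("R",f)):
    P=(ray(np.array(k),.073,C)-p)@Rt*1000; print(n,np.median(P[:,2]).round(2),np.polyfit(P[:,0],P[:,2],1).round(3))
t=[]
for x in range(270,385,3):
    col=(H[:,x]>10)&(H[:,x]<30)&(S[:,x]>120); ys=np.flatnonzero(col[180:235])+180
    if len(ys): t.append((x,ys[-1]+.5))
P=(ray(np.array(t),.073,C)-p)@Rt*1000;print("brass inner",np.median(P[:,0]),np.polyfit(P[:,2],P[:,0],1))
print(s["q"])
E
```

```text
(324.5943298339844, 270.4056701660156) 19.168405532836914 [ 0.0014 -0.0289 -0.0009]
L -31.96 [ 5.0000e-03 -3.1943e+01]
R 29.67 [7.0000e-03 2.9697e+01]
brass inner -24.23009900228886 [-6.92825655e-03 -2.40428245e+01]
[ 1.01188748e+01  2.65532350e+01  9.44422415e+01 -6.78670296e-03
  5.89240837e+01  7.99874806e+00]
```

Call:
{"api": "carry_out", "payload": {
  "increments": [
    [[0,0,0,0.001,0,-0.001,95],[0,0,0,0.001,0,-0.001,85],[0,0,0,0.001,0,-0.001,76],[0,0,0,0.001,0,-0.001,71],[0,0,0,0.001,0,-0.001,69],[0,0,0,0.001,0,-0.001,68],[0,0,0,0.001,0,-0.001,67],[0,0,0,0.001,0,-0.001,66],[0,0,0,0.001,0,-0.001,65],[0,0,0,0.001,0,-0.001,63]]
  ],
  "grip_force": 15
}}

```text
time_s: 5.5
tool_pos: [0.5888, 0.1747, 0.0405]
tool_rot: [[0.037, 0.0, 0.999], [-0.999, 0.0, 0.037], [-0.0, -1.0, 0.0]]
ft_force: [0.3, 0.7, -0.6]
finger_gap: 0.062
```

Call:
{"api": "carry_out", "payload": {
  "increments": [
    [[0,0,0,0,0,0,60],[0,0,0,0,0,0,55],[0,0,0,0,0,0,50],[0,0,0,0,0,0,50]]
  ]
}}

```text
time_s: 6.0
tool_pos: [0.5888, 0.1747, 0.0405]
tool_rot: [[0.037, 0.0, 0.999], [-0.999, -0.0, 0.037], [0.0, -1.0, 0.0]]
ft_force: [1.0, 0.2, -0.1]
finger_gap: 0.0619
```

```bash
cat > chk.py <<'E'
import sys
from h import *
C=cam("wrist");im=C[0];H,S,V=cv2.split(cv2.cvtColor(im,cv2.COLOR_RGB2HSV))
s=C[4];Rt=np.array(s["tool_rot"]);p=np.array(s["tool_pos"])
R=np.zeros_like(V,bool);R[235:310,290:360]=1
c=big(R&(H>5)&(H<17)&(S>180)&(V>110));ce,rad=cv2.minEnclosingCircle(c)
T=np.array([0,-.030,0]);
print("ball px",ce,rad)
t=[]
for x in range(275,380,3):
    col=(H[:,x]>10)&(H[:,x]<30)&(S[:,x]>120); ys=np.flatnonzero(col[180:235])+180
    if len(ys): t.append((x,ys[-1]+.5))
print("brass inner row fit",np.polyfit(*np.array(t).T-np.array([[325],[0]]),1))
for k in("time_s","tool_pos","tool_rot","q","ft_force","moment","finger_gap"): print(k,np.round(s[k],4).tolist())
cv2.imwrite("pics/%s_w.png"%sys.argv[1],im[:,:,::-1])
E
python3 chk.py g1
```

```text
ball px (326.5, 269.0) 19.241981506347656
brass inner row fit [1.58730159e-03 2.25098413e+02]
time_s 6.0
tool_pos [0.5888, 0.1747, 0.0405]
tool_rot [[0.037, 0.0002, 0.9993], [-0.9993, -0.0, 0.037], [0.0, -1.0, 0.0002]]
q [10.0369, 26.502, 94.6481, -0.0046, 58.8387, 7.9199]
ft_force [1.0229, 0.1779, -0.0983]
moment [0.0954, -0.2339, 0.0173]
finger_gap 0.0619
```

View pics/g1_w.png

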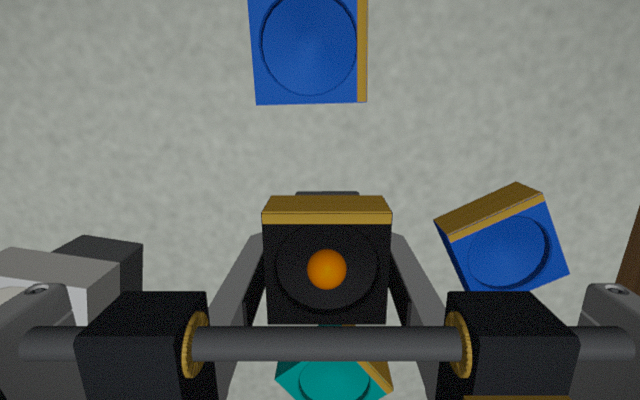

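The grip is firm at a 61.9 mm gap, with the ball centred. Now a gentle lift.

Call:
{"api": "carry_out", "payload": {
  "increments": [
    [[0,0,0,0,-0.001,0,50],[0,0,0,0,-0.003,0,50],[0,0,0,0,-0.006,0,50],[0,0,0,0,-0.01,0,50],[0,0,0,0,-0.015,0,50],[0,0,0,0,-0.02,0,50],[0,0,0,0,-0.024,0,50],[0,0,0,0,-0.027,0,50],[0,0,0,0,-0.029,0,50],[0,0,0,0,-0.03,0,50]]
  ]
}}

```text
time_s: 7.3
tool_pos: [0.5886, 0.1746, 0.0705]
tool_rot: [[0.037, -0.0, 0.999], [-0.999, -0.0, 0.037], [0.0, -1.0, -0.0]]
ft_force: [-0.3, -0.2, -2.5]
finger_gap: 0.0617
```

```bash
python3 chk.py g2; python3 - <<'E'
from h import *
C=cam("scene");cv2.imwrite("pics/s3.png",cv2.resize(C[0][100:240,270:430,::-1],None,fx=4,fy=4))
E
```

```text
ball px (326.615478515625, 269.4099426269531) 19.41979217529297
brass inner row fit [2.89449113e-03 2.24839963e+02]
time_s 7.3
tool_pos [0.5886, 0.1746, 0.0705]
tool_rot [[0.037, -0.0001, 0.9993], [-0.9993, -0.0001, 0.037], [0.0001, -1.0, -0.0001]]
q [10.0354, 24.801, 92.6253, -0.0074, 62.578, 7.9192]
ft_force [-0.2866, -0.1946, -2.4848]
moment [-0.0058, -0.1088, 0.0075]
finger_gap 0.0617
```

View pics/s3.png

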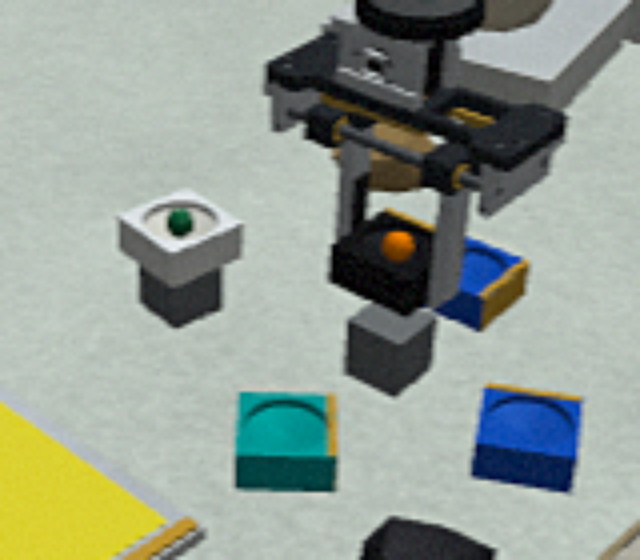

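Lifted clear and level, with the ball in the middle. Next I'll carry it gently over the panel.

Call:
{"api": "carry_out", "payload": {
  "increments": [
    [[0,0,0,0,-0.002,0,50],[0,0,0,0.001,-0.005,-0.0003,50],[0,0,0,0.002,-0.009,-0.0006,50],[0,0,0,0.0038,-0.015,-0.0012,50],[0,0,0,0.0067,-0.022,-0.0021,50],[0,0,0,0.0105,-0.03,-0.0033,50],[0,0,0,0.0153,-0.038,-0.0048,50],[0,0,0,0.021,-0.046,-0.0066,50],[0,0,0,0.0277,-0.053,-0.0086,50],[0,0,0,0.0353,-0.057,-0.011,50]]
  ]
}}

```text
time_s: 8.65
tool_pos: [0.579, 0.1384, 0.128]
tool_rot: [[0.037, 0.001, 0.999], [-0.999, -0.0, 0.037], [0.0, -1.0, 0.001]]
ft_force: [-0.8, -0.2, -2.3]
finger_gap: 0.0621
```

Call:
{"api": "carry_out", "payload": {
  "increments": [
    [[0,0,0,0.0086,-0.002,-0.0027,50],[0,0,0,0.018,-0.0035,-0.0056,50],[0,0,0,0.028,-0.004,-0.0087,50],[0,0,0,0.039,-0.004,-0.0122,50],[0,0,0,0.051,-0.004,-0.0159,50],[0,0,0,0.063,-0.004,-0.0197,50],[0,0,0,0.075,-0.004,-0.0234,50],[0,0,0,0.087,-0.004,-0.0272,50],[0,0,0,0.099,-0.004,-0.0309,50],[0,0,0,0.111,-0.004,-0.0347,50]]
  ]
}}

```text
time_s: 9.9
tool_pos: [0.5482, 0.0259, 0.1315]
tool_rot: [[0.037, 0.0, 0.999], [-0.999, -0.0, 0.037], [0.0, -1.0, 0.0]]
ft_force: [-0.4, -0.4, -1.3]
finger_gap: 0.0616
```

Call:
{"api": "carry_out", "payload": {
  "increments": [
    [[0,0,0,0.012,0,-0.0037,50],[0,0,0,0.024,0,-0.0075,50],[0,0,0,0.036,0,-0.0112,50],[0,0,0,0.048,0,-0.015,50],[0,0,0,0.06,0,-0.0187,50],[0,0,0,0.072,0,-0.0225,50],[0,0,0,0.083,0,-0.0259,50],[0,0,0,0.093,0,-0.029,50],[0,0,0,0.103,0,-0.0322,50],[0,0,0,0.112,0,-0.035,50]]
  ]
}}

```text
time_s: 11.15
tool_pos: [0.5174, -0.0871, 0.1315]
tool_rot: [[0.037, 0.0, 0.999], [-0.999, -0.0, 0.037], [0.0, -1.0, 0.0]]
ft_force: [0.1, 0.8, -2.2]
finger_gap: 0.0621
```

Call:
{"api": "carry_out", "payload": {
  "increments": [
    [[0,0,0,0.008,0,-0.0025,50],[0,0,0,0.015,0,-0.0047,50],[0,0,0,0.021,0,-0.0066,50],[0,0,0,0.0265,0,-0.0083,50],[0,0,0,0.031,0,-0.0097,50],[0,0,0,0.0345,0,-0.0108,50],[0,0,0,0.037,0,-0.0115,50],[0,0,0,0.0385,0,-0.012,50],[0,0,0,0.0395,0,-0.0123,50],[0,0,0,0.0395,0,-0.0123,50]]
  ]
}}

```text
time_s: 12.4
tool_pos: [0.5068, -0.1264, 0.1315]
tool_rot: [[0.037, 0.0, 0.999], [-0.999, -0.0, 0.037], [0.0, -1.0, 0.0]]
ft_force: [-1.0, -0.1, -1.5]
finger_gap: 0.0625
```

```bash
python3 chk.py g3; python3 - <<'E'
from h import *
for n in("top","scene"):
    C=cam(n);cv2.imwrite("pics/%s4.png"%n,C[0][:,:,::-1])
C=cam("wrist")
im=C[0];H,S,V=cv2.split(cv2.cvtColor(im,cv2.COLOR_RGB2HSV))
E
```

```text
ball px (326.5596923828125, 269.7835693359375) 18.824560165405273
brass inner row fit [-4.76190476e-03  2.25161905e+02]
time_s 12.4
tool_pos [0.5068, -0.1264, 0.1315]
tool_rot [[0.037, 0.0, 0.9993], [-0.9993, -0.0001, 0.037], [0.0001, -1.0, 0.0]]
q [-21.6399, 14.3971, 99.3611, -0.0023, 66.2392, -23.7606]
ft_force [-0.9546, -0.091, -1.4995]
moment [-0.0499, -0.0977, -0.0486]
finger_gap 0.0625
```

View pics/g3_w.png

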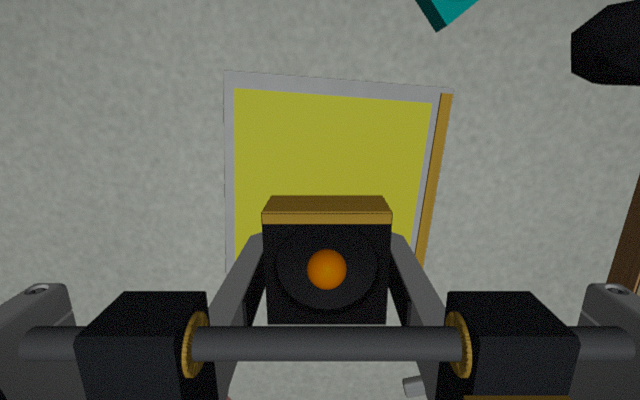

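View pics/scene4.png

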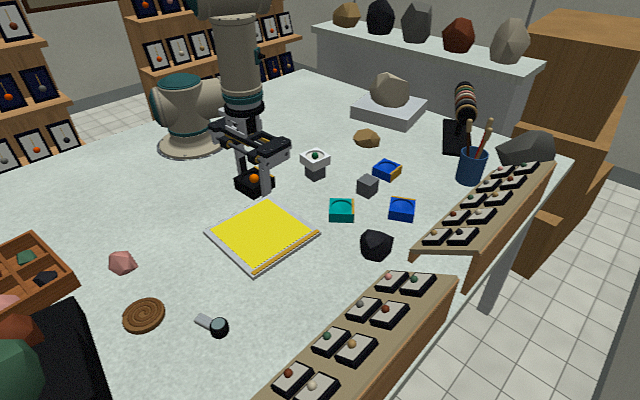

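View pics/top4.png

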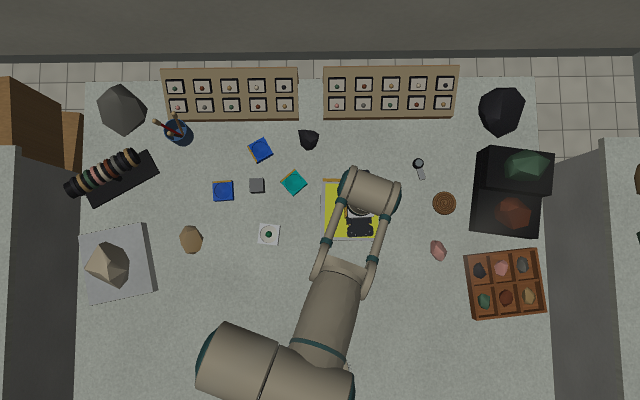

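The dish is over the panel, level and with the ball centred. The wrist view shows the panel's left edge (the top yellow edge, from about (235,88) to (433,102)) and the strip at upper right. I'll measure the panel yaw from these lines and from the first top image.

```bash
python3 - <<'E'
from h import *
def line(P):
    f=cv2.fitLine((P[:,:2]*1000).astype(np.float32),cv2.DIST_HUBER,0,.01,.01).ravel(); return f[2:],np.degrees(np.arctan2(f[1],f[0]))%180
def sub(mask,rows,axis,first):
    o=[]
    for k in rows:
        v=np.flatnonzero(mask[k] if axis==0 else mask[:,k])
        if len(v):
            e=v[0]-.5 if first else v[-1]+.5
            o.append((e,k) if axis==0 else (k,e))
    return np.array(o)
C=cam("wrist");H,S,V=cv2.split(cv2.cvtColor(C[0],cv2.COLOR_RGB2HSV))
y=(H>25)&(H<34)&(S>140)&(V>110)
print("w top(+y edge)",line(ray(sub(y,range(245,425),1,True),.012,C)))
print("w left(-x edge)",line(ray(sub(y,range(100,225),0,True),.012,C)))
yy=y.copy();yy[:,445:]=0
print("w right(+x edge)",line(ray(sub(yy,range(110,230),0,False),.012,C)))
Ct=cam("top");im=cv2.imread("pics/top0.png")[:,:,::-1];H,S,V=cv2.split(cv2.cvtColor(im,cv2.COLOR_RGB2HSV))
y=(H>25)&(H<34)&(S>140)&(V>110)
Y=range(190,234);X=range(330,375)
for n,a in(("+y",(Y,0,True)),("-y",(Y,0,False)),("+x",(X,1,True)),("-x",(X,1,False))): print("t",n,line(ray(sub(y,*a),.012,Ct)))
E
```

```text
w top(+y edge) (array([510.7808 , -40.85507], dtype=float32), np.float32(177.95776))
w left(-x edge) (array([ 421.25293, -110.70378], dtype=float32), np.float32(87.68325))
w right(+x edge) (array([ 592.97046, -103.81852], dtype=float32), np.float32(87.89705))
t +y (array([486.7456  , -41.179955], dtype=float32), np.float32(179.14693))
t -y (array([ 499.61435, -211.67154], dtype=float32), np.float32(178.4853))
t +x (array([ 592.1771 , -131.20796], dtype=float32), np.float32(87.380844))
t -x (array([ 422.96054, -118.83801], dtype=float32), np.float32(89.214294))
```

Panel yaw is about -2.15° and its centre is about (0.5064, -0.1265). The dish's x points at 92.1°, so the turn is -94.3° about up, which is +1.645 rad about tool y.

Call:
{"api": "carry_out", "payload": {
  "increments": [
    [[0,0.01,0,0,0,0,50],[0,0.03,0,0,0,0,50],[0,0.06,0,0,0,0,50],[0,0.1,0,0,0,0,50],[0,0.15,0,0,0,0,50],[0,0.21,0,0,0,0,50],[0,0.28,0,0,0,0,50],[0,0.35,0,0,0,0,50],[0,0.42,0,0,0,0,50],[0,0.49,0,0,0,0,50]]
  ]
}}

```text
time_s: 13.95
tool_pos: [0.5068, -0.1264, 0.1314]
tool_rot: [[-0.441, -0.0, 0.898], [-0.898, -0.0, -0.441], [0.0, -1.0, 0.0]]
ft_force: [0.3, -0.3, -1.8]
finger_gap: 0.0616
```

Call:
{"api": "carry_out", "payload": {
  "increments": [
    [[0,0.07,0,0,0,0,50],[0,0.14,0,0,0,0,50],[0,0.21,0,0,0,0,50],[0,0.28,0,0,0,0,50],[0,0.35,0,0,0,0,50],[0,0.42,0,0,0,0,50],[0,0.49,0,0,0,0,50],[0,0.56,0,0,0,0,50],[0,0.63,0,0,0,0,50],[0,0.7,0,0,0,0,50]]
  ]
}}

```text
time_s: 15.2
tool_pos: [0.5068, -0.1264, 0.1315]
tool_rot: [[-0.915, -0.0, 0.403], [-0.403, -0.0, -0.915], [0.0, -1.0, 0.0]]
ft_force: [-0.0, 0.1, -2.2]
finger_gap: 0.0618
```

Call:
{"api": "carry_out", "payload": {
  "increments": [
    [[0,0.07,0,0,0,0,50],[0,0.14,0,0,0,0,50],[0,0.21,0,0,0,0,50],[0,0.27,0,0,0,0,50],[0,0.325,0,0,0,0,50],[0,0.37,0,0,0,0,50],[0,0.41,0,0,0,0,50],[0,0.435,0,0,0,0,50],[0,0.45,0,0,0,0,50],[0,0.455,0,0,0,0,50]]
  ]
}}

```text
time_s: 16.45
tool_pos: [0.5068, -0.1264, 0.1314]
tool_rot: [[-0.999, -0.0, -0.038], [0.038, -0.0, -0.999], [0.0, -1.0, 0.0]]
ft_force: [-0.4, 0.0, -1.5]
finger_gap: 0.0617
```

```bash
python3 chk.py g4; python3 - <<'E'
from h import *
C=cam("scene");cv2.imwrite("pics/s5.png",cv2.resize(C[0][90:300,180:420,::-1],None,fx=3,fy=3))
C=cam("wrist");s=C[4];Rt=np.array(s["tool_rot"]);p=np.array(s["tool_pos"])
im=C[0];H,S,V=cv2.split(cv2.cvtColor(im,cv2.COLOR_RGB2HSV))
R=np.zeros_like(V,bool);R[235:310,290:360]=1
c=big(R&(H>5)&(H<17)&(S>180)&(V>110));ce,rad=cv2.minEnclosingCircle(c)
print("ball world",ray(ce,p[2]+.0295,C))
print("brass dir",np.degrees(np.arctan2(-Rt[1,0],-Rt[0,0])))
E
```

```text
ball px (325.2924499511719, 270.2924499511719) 19.01006317138672
brass inner row fit [1.10177404e-02 2.24488982e+02]
time_s 16.45
tool_pos [0.5068, -0.1264, 0.1314]
tool_rot [[-0.9993, -0.0, -0.0375], [0.0375, -0.0001, -0.9993], [0.0, -1.0, 0.0001]]
q [-21.6374, 14.398, 99.3615, -0.0049, 66.2402, 70.5152]
ft_force [-0.3591, 0.044, -1.5289]
moment [0.0226, -0.037, -0.003]
finger_gap 0.0617
ball world [[ 0.50547232 -0.12560357  0.1609622 ]]
brass dir -2.1354003673045003
```

View pics/s5.png

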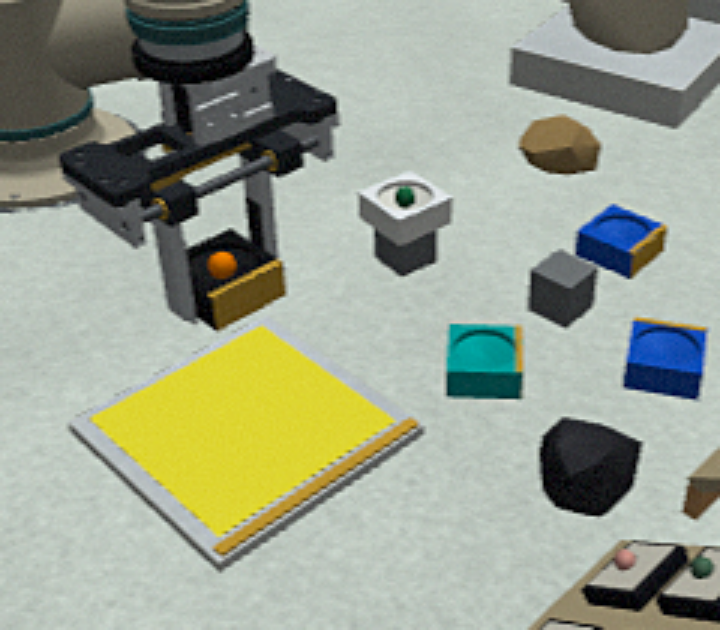

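View pics/g4_w.png

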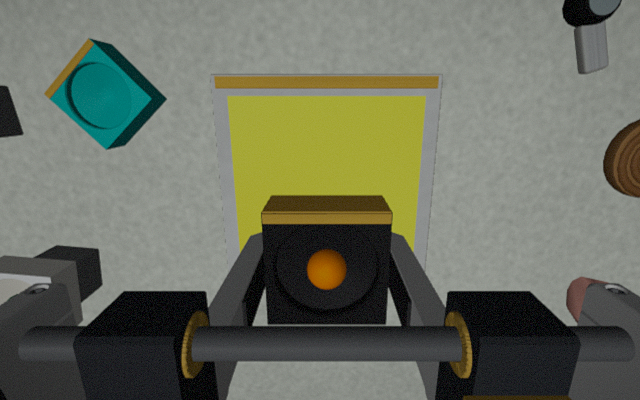

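The brass side faces the strip, parallel to it. The dish is level at about 0.150 m and the ball is central. I'll let it settle, recheck and hand in.

Call:
{"api": "carry_out", "payload": {
  "increments": [
    [[0,0,0,0,0,0,50],[0,0,0,0,0,0,50],[0,0,0,0,0,0,50],[0,0,0,0,0,0,50],[0,0,0,0,0,0,50],[0,0,0,0,0,0,50],[0,0,0,0,0,0,50],[0,0,0,0,0,0,50]]
  ]
}}

```text
time_s: 17.6
tool_pos: [0.5068, -0.1264, 0.1315]
tool_rot: [[-0.999, 0.0, -0.037], [0.037, -0.0, -0.999], [-0.0, -1.0, 0.0]]
ft_force: [-0.0, -0.5, -1.4]
finger_gap: 0.0619
```

```bash
python3 chk.py g5 && python3 -c "
from plant import order
print(order.close_job())"
```

```text
ball px (324.76416015625, 270.76416015625) 18.771751403808594
brass inner row fit [8.49673203e-03 2.24834360e+02]
time_s 17.6
tool_pos [0.5068, -0.1264, 0.1315]
tool_rot [[-0.9993, 0.0, -0.0371], [0.0371, -0.0001, -0.9993], [-0.0, -1.0, 0.0001]]
q [-21.6374, 14.3947, 99.3614, -0.0041, 66.2413, 70.4922]
ft_force [-0.0404, -0.5477, -1.4037]
moment [0.0559, 0.0416, -0.0097]
finger_gap 0.0619
the job is handed in; nothing more can be done
None
```

I gripped the black dish by its two plain sides, lifted it off the riser and carried it over the panel. There I turned it 94.3° clockwise in the air and handed the job in at about 17.6 s, still holding it.

- **Position:** the gripper is at (0.507, -0.126), within about 1 mm of the measured panel centre. The dish centre is about 0.150 m above the counter.
- **Orientation:** the brass side points at -2.1°, against a panel direction of -2.0° to -2.3° in the last wrist view. The first top and scene views gave rougher panel angles, from about -0.8° to -2.6°.
- **Dish and ball:** the tool was level to within about 0.01° and the fingers held steady at a 62 mm gap. The ball stayed within about 1–2 mm of the middle in every wrist picture. It drifted under 1 mm across the pictures taken after the turn began.
- **Other things:** the camera pictures show no change to the white dish, the look-alikes, the rocks or the other things. I judged this by eye rather than measuring it.

No check failed.

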